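# Close the coffee canister and take off its outer lid

### The arm

A 6-joint arm with a two-finger parallel gripper is mounted at the origin on the work surface. World frame = base frame: x ahead of the robot, y to its left, z up, the work surface at z = 0. Lengths are in m, angles in rad, forces in N, time in s.
With the tool pointing down it reaches from about 0.275 to 1 m from the base axis. Payload 8.4 kg.
Tool frame: the origin (TCP) lies on the centre line of the jaws, within the pads' length; the fingertips stand 17 mm ahead of it and the grasp point (between the pads) lies 2 mm behind it (bot.tcp_to_tips is the z of the fingertips in the tool frame, in m); z points along the fingers, y is the line along which they close (so a half turn about z gives the same grasp; the last joint's range is limited). The gripper opens to 85 mm and grips with 20 to 120 N. Pads are 22 mm wide; open, the fingers measure 114 mm over their backs; the gripper's body (76 mm by 85 mm) begins 54 mm behind the grasp point. The pads swing forward as they close: fully open they stand 13 mm farther back than shut.
Start: joints at [-1.182, 0.353, 1.633, -0, 1.155, -0.002], TCP at [0.238, -0.578, 0.226] pointing down, gripper open.
Joint ranges: [-2.63, 2.63], [-0.92, 2.1], [0.06, 2.66], [-1.3, 4.44], [0, 2.69], [-3.02, 3.02]. Speed limits (rad/s): [2.22, 2.22, 2.79, 3.14, 3.14, 3.14].

### API

Orientations are given as a unit quaternion [x, y, z, w].
In Python, from workcell import bot, hand, kinematics, get_obs, vision, hand_in gives the robot as it stands. The module is installed in compiled form; this text tells all that it offers. Calls block until the motion is done:
- bot.reach(position, orientation): joint-space move of the TCP to a pose.
- bot.servo_line(position, ori=None, velocity=0.15): straight line of the TCP; ori=None keeps the orientation; velocity is the mean speed in m/s.
- bot.goto_joints(angles): joint-space move.
- hand.move_gripper(opening, strength=None): finger opening in m; strength is the grip in N (None keeps the last); returns when the fingers have stopped.
- bot.dwell(seconds).
- kinematics.solve_ik(position, orientation): joint angles nearest the present ones, or None.
- get_obs(): the state.
- vision.read_camera(name): name is "scene" or "top" or "wrist"; returns a dict with "frame" (420x560x3 uint8, red, green, blue), "intrinsics" (3x3 intrinsics, pixels), "view" (4x4, takes a point from world to camera coordinates). Camera axes: x right, y down, z forward; pixel columns grow to the right and rows downward; lengths in m; the calibration is good to about 2 mm. The wrist camera is an equidistant fisheye: a pixel r from the principal point sees the ray r / f radians off the axis. A picture is of the moment at which its call begins. There is no depth.
A pose or a line that the arm cannot do raises bot.IKError and nothing moves.
- hand_in(): hands the job in; it is judged then, once.
The state is a dict: "time_s": time; "joint_pos": joint angles; "joint_vel": joint speeds; "joint_efforts": joint torques, N m; "position": TCP position; "orientation": TCP orientation; "wrist_force": force on the tool from outside, world axes, zero at the start; "ft_torque": the same for the moment, N m; "gripper_width": finger opening in m; "grip_force": force on a finger pad.
Only numpy, scipy, OpenCV 4.12 (cv2) and the standard library are available. Lean on these libraries where they do the work, as an engineer would, in place of code of your own. Each camera call takes 0.05 s, during which the arm holds its last target. There are 200 camera calls.

### The job

Restart the freshness timer on the coffee canister's stand by pressing its yellow plunger right down to its stop and letting it spring back up; then carry the two nested lids together to the canister and lower them gently on until the inner lid is fully seated in the mouth. Finally lift the steel outer lid alone by its black collar, straight up about 10 cm, leaving the inner lid seated and undisturbed, and finish still holding the outer lid level and still above the canister, clear of the inner lid's red knob. Keep the lids nested until they are on the canister, and leave everything else on the counter where it stands.

Things in the scene. Friction and masses are not known exactly. Their poses are not given: they have to be found in the camera images.
- canister: Blue round coffee canister, open at the top, fixed on a black stand 12 high that is fixed to the counter. Origin: on the canister's axis at the counter surface; z up. Outer diameter 102, mouth 96, rim 130 above the counter. A tongue of the stand, 70 wide, reaches 140 out along the canister's own -x (roughly to the robot) and carries the timer, 110 from the axis.
- canister_mouth (a point): Centre of the canister's mouth, at rim height (130 above the counter); z up.
- plunger (a joint): Travel of the timer's spring plunger in m: 0 = up, 0.012 = fully down on its stop. The spring pushes back with 2.8 N at the start and 7 N at the stop, and returns the plunger when it is let go.
- plunger_top (a point): Centre of the top of the yellow plunger head (36 diameter, 10 thick); 93 above the counter when up; it goes straight down when pressed. It sits on a grey timer housing (50 x 54, top 70 above the counter) on the tongue of the canister's stand.
- coaster: Round cork coaster, 132 diameter, 6 thick, fixed; the nested lids start on it. Origin: centre of its underside.
- inner_lid: Inner lid, 0.13 to 0.25 kg, loose. Origin: centre of its underside, z up. Black plug 90 diameter, z = 0 to 10 (chamfered to 82 at the bottom); white flange 107 diameter, z = 10 to 14; straight red knob, a post 18 diameter, z = 14 to 70. Starts on the coaster (origin 6 above the counter). Seated, the flange lies on the canister's rim: origin 10 below the rim.
- inner_knob (a point): Top centre of the inner lid's red knob (70 above the inner lid's origin). Nested, the knob sticks up 34 above the outer lid's black collar; lifting by the knob carries the outer lid along, resting on the flange.
- outer_lid: Steel outer lid, 0.10 to 0.21 kg, loose. Origin: centre of the lower edge of its skirt, z up. Skirt 116 outer, 110 inner diameter, z = 0 to 12; plate z = 12 to 16 with a centre hole of 30; black collar round the hole, 44 outer diameter, z = 16 to 34. Nested, it rests by its weight alone on the inner lid's flange, origin 2 above the inner lid's, the red knob standing up through the hole.
- outer_collar (a point): Centre of the top of the outer lid's black collar (34 above the outer lid's origin).
- mug: White mug, 76 diameter, 85 high, loose; bystander, stands between the lids and the canister, nearer the robot. Origin: centre of its underside.
- spoon: Steel spoon, 170 long, lying on the counter between the lids and the canister; bystander.
- sugar_jar: Glass jar with wooden cap, 70 diameter, 110 high; bystander at the back. Origin: centre of its underside.
- soap_bottle: Green bottle, 64 diameter, 170 high; bystander at the back. Origin: centre of its underside.
- pod_box: Wooden box of coffee pods, 120 x 160, 50 high; bystander at the back. Origin: centre of its underside.
- brush: Blue hand brush lying on the counter at the left; bystander.
- saucer: Blue saucer, 120 diameter, 18 high; bystander at the right. Origin: centre of its underside.
Not all that is in view belongs to the job. Leave any pink look-alike of the outer_lid alone. Leave any green look-alike of the canister alone.

How it is judged:
By the outcome, as a careful person would: the job done as asked, in the order asked, and still so for the second after the job is handed in, while the arm keeps its last pose, push and grip.
It also fails if it takes over 66 s, if anything falls off the work surface, if the arm or the gripper's body presses on something with over 40 N, if the wrist force passes 120 N, or if a joint passes its speed limit or range.

## Working session

There is one attempt and no reset: what is moved stays moved. The work goes in short steps, each a Python script; the robot and the scene stay as the last script left them, time stands still between calls to the robot, and variables do not carry over. Pictures are saved under pics/ and viewed, at most 13 in all, crops included, and the job is handed in when it is done.

```bash
mkdir -p pics; python3 - <<'E'
from workcell import *
import cv2,numpy as np
for n in ("top","scene"):
    c=vision.read_camera(n); cv2.imwrite(f"pics/{n}0.png",c["frame"][:,:,::-1]); np.savez(f"{n}0.npz",**c); print(n,c["intrinsics"].round(2).tolist(),c["view"].round(3).tolist())
o=get_obs(); print(o)
E
```

```text
top [[465.21, 0.0, 276.56], [0.0, 465.21, 208.91], [0.0, 0.0, 1.0]] [[0.023, -1.0, 0.02, -0.029], [-0.997, -0.025, -0.068, 0.594], [0.068, -0.018, -0.998, 1.206], [0.0, 0.0, 0.0, 1.0]]
scene [[524.03, 0.0, 276.09], [0.0, 524.03, 218.47], [0.0, 0.0, 1.0]] [[-0.621, 0.784, 0.016, 0.348], [0.431, 0.359, -0.828, -0.147], [-0.655, -0.507, -0.56, 1.768], [0.0, 0.0, 0.0, 1.0]]
{'time_s': 0.1, 'joint_pos': array([-1.18239923e+00,  3.53584804e-01,  1.63405837e+00,  5.40445343e-06,
        1.15520668e+00, -2.41943575e-03]), 'joint_vel': array([-8.49963054e-04, -1.16814367e-03, -5.87790831e-04, -2.14514532e-03,
        6.71377273e-05,  2.33592122e-04]), 'joint_efforts': array([ 1.95599347e-05, -6.06353474e+01, -3.42821145e+01,  8.82933568e-05,
        4.00182485e-03, -3.65136896e-05]), 'position': array([ 0.23791481, -0.5774741 ,  0.22503366]), 'orientation': array([ 9.80968498e-01,  1.94165935e-01, -1.18136269e-04, -6.17408258e-04]), 'wrist_force': array([-0.25728046, -0.38548935,  0.26504883]), 'ft_torque': array([ 0.03120775,  0.01622604, -0.00972651]), 'grip_force': 0.0, 'gripper_width': 0.08553473242462765}
```

View pics/top0.png

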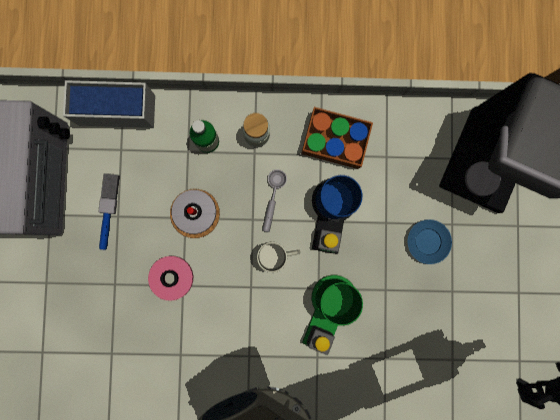

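View pics/scene0.png

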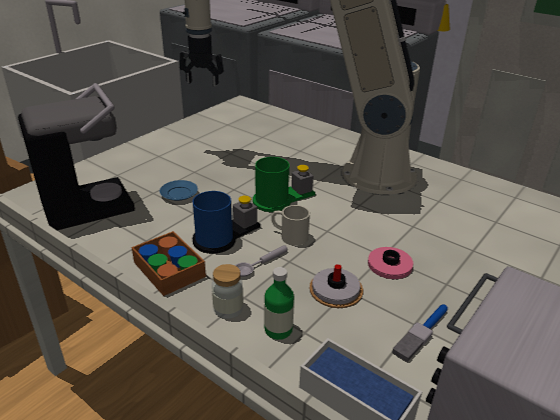

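```bash
cat > h.py <<'E'
import cv2,numpy as np
from workcell import *
def back(c,uv,z,fish=False):
    K,V=c["intrinsics"],c["view"]; d=(np.array(uv,float)-K[:2,2])/[K[0,0],K[1,1]]
    if fish:
        r=np.linalg.norm(d); d=d*(np.tan(r)/r if r>1e-9 else 1)
    ray=V[:3,:3].T@np.r_[d,1]; o=-V[:3,:3].T@V[:3,3]
    return (o+ray*(z-o[2])/ray[2])[:2]
def project(c,p,fish=False):
    q=c["view"][:3,:3]@np.array(p,float)+c["view"][:3,3]; K=c["intrinsics"]; d=q[:2]/q[2]
    if fish:
        r=np.linalg.norm(d); d=d*(np.arctan(r)/r if r>1e-9 else 1)
    return d*[K[0,0],K[1,1]]+K[:2,2]
def blobs(c,lo,hi,amin=15):
    m=cv2.inRange(cv2.cvtColor(c["frame"],cv2.COLOR_RGB2HSV),lo,hi)
    n,l,s,ce=cv2.connectedComponentsWithStats(m)
    return [(ce[i].round(1).tolist(),s[i].tolist()) for i in range(1,n) if s[i,4]>=amin]
RED=((0,150,80),(6,255,255)); YEL=((22,150,90),(32,255,255)); BLUE=((108,120,20),(125,255,255))
E
python3 - <<'E'
from h import *
for n in ("top","scene"):
    c=dict(np.load(f"{n}0.npz"))
    for k,z in (("RED",.076),("YEL",.093),("BLUE",.13)):
        for ce,s in blobs(c,*globals()[k]): print(n,k,ce,s,back(c,ce,z).round(4))
c=dict(np.load("top0.npz"))
for nm,uv,z in (("collar",(193,212),.042),("lid edge",(194,212.5),.02),("mug",(270,256),.085),("mughandle",(298,252),.05),("spoon a",(277,178),0.01),("spoon b",(266,230),.01),("can",(338,198),.13)): print(nm,back(c,uv,z).round(3))
E
```

```text
top RED [189.8, 210.2] [187, 207, 7, 7, 36] [0.5818 0.2033]
top YEL [330.5, 240.3] [324, 234, 14, 14, 161] [ 0.5148 -0.1489]
top YEL [322.1, 343.7] [315, 337, 15, 15, 171] [ 0.2631 -0.1323]
top BLUE [105.6, 100.4] [69, 86, 74, 30, 1974] [0.8396 0.4069]
top BLUE [358.3, 131.3] [350, 122, 18, 19, 273] [ 0.7811 -0.2076]
top BLUE [334.5, 146.7] [326, 138, 18, 18, 262] [ 0.7416 -0.1501]
top BLUE [337.9, 197.5] [316, 176, 46, 43, 971] [ 0.618  -0.1601]
top BLUE [104.5, 230.8] [100, 213, 10, 37, 253] [0.5245 0.3943]
scene RED [337.5, 266.5] [335, 265, 6, 4, 24] [0.583  0.2019]
scene YEL [302.4, 167.3] [297, 165, 12, 6, 57] [ 0.2654 -0.1326]
scene YEL [244.2, 198.7] [239, 196, 12, 7, 68] [ 0.5168 -0.1493]
scene BLUE [202.6, 197.0] [193, 191, 22, 15, 77] [ 0.6251 -0.1996]
scene BLUE [214.7, 217.8] [195, 193, 38, 50, 404] [ 0.6758 -0.1066]
scene BLUE [197.0, 208.3] [193, 205, 9, 8, 26] [ 0.6733 -0.1715]
scene BLUE [227.0, 232.5] [220, 227, 13, 14, 55] [ 0.7024 -0.0402]
scene BLUE [196.8, 237.2] [195, 230, 6, 13, 24] [ 0.7619 -0.082 ]
scene BLUE [214.7, 236.7] [212, 232, 8, 12, 27] [ 0.7335 -0.051 ]
scene BLUE [147.9, 250.2] [139, 244, 19, 17, 171] [ 0.868  -0.1314]
scene BLUE [176.7, 253.5] [168, 246, 19, 22, 195] [ 0.8348 -0.0721]
scene BLUE [435.3, 316.5] [423, 305, 24, 24, 198] [0.6494 0.4681]
scene BLUE [362.3, 383.6] [310, 348, 103, 72, 2959] [0.8806 0.439 ]
collar [0.579 0.201]
lid edge [0.579 0.202]
mug [ 0.472 -0.   ]
mughandle [ 0.483 -0.072]
spoon a [ 0.678 -0.014]
spoon b [0.538 0.011]
can [ 0.617 -0.16 ]
```

```bash
python3 - <<'E'
from h import *
D=[1,0,0,0]
p=get_obs()["position"]; bot.servo_line([p[0],p[1],.32],velocity=.2)
bot.reach([.50,-.15,.32],D); hand.move_gripper(0.0)
o=get_obs(); print(bot.tcp_to_tips,o["time_s"],o["position"].round(4),o["wrist_force"].round(2),o["joint_pos"].round(2),o["gripper_width"])
c=vision.read_camera("wrist"); np.savez("w1.npz",**c); cv2.imwrite("pics/w1.png",c["frame"][:,:,::-1])
for ce,s in blobs(c,*YEL): print(ce,s,back(c,ce,.093,True).round(4))
E
```

```text
0.017 3.3167 [ 0.5  -0.15  0.32] [ 0.95 -0.86  0.1 ] [-0.29  0.11  1.74 -0.    1.3   1.28] -0.0001507630421908502
[282.8, 158.6] [268, 144, 30, 30, 683] [ 0.5128 -0.1513]
```

View pics/w1.png

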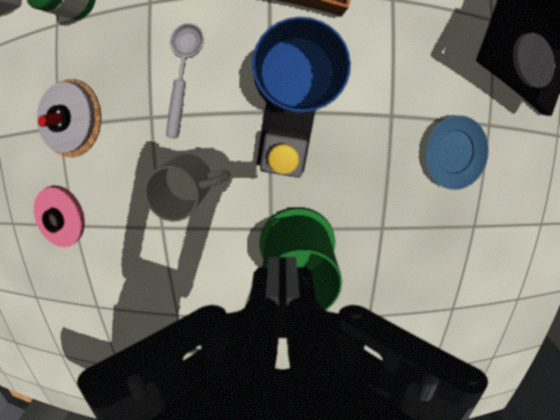

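The wrist view shows the yellow plunger at (283,159), the blue rim around (301,64), and the lids at (68,118). Now I'll press the plunger.

```bash
python3 - <<'E'
from h import *
x,y=.514,-.150
bot.servo_line([x,y,.093+.017+.012],velocity=.2); f0=get_obs()["wrist_force"][2]
bot.servo_line([x,y,.093+.017+.001],velocity=.05); print(get_obs()["wrist_force"][2]-f0)
z=.093+.017-.008
while z>.090:
    bot.servo_line([x,y,z],velocity=.03); o=get_obs(); f=o["wrist_force"]; print(round(z,4),o["position"].round(4),(f[2]-f0).round(2),f.round(1))
    if f[2]-f0>13: break
    z-=.001
bot.dwell(.3); print(get_obs()["wrist_force"])
bot.servo_line([x,y,.15],velocity=.08); c=vision.read_camera("wrist");np.savez("w2.npz",**c); cv2.imwrite("pics/w2.png",c["frame"][:,:,::-1])
bot.servo_line([.55,-.15,.30],velocity=.25); 
c=vision.read_camera("wrist");np.savez("w3.npz",**c); cv2.imwrite("pics/w3.png",c["frame"][:,:,::-1])
for ce,s in blobs(c,*YEL): print(ce,s,back(c,ce,.093,True).round(4))
print(get_obs()["time_s"])
E
```

```text
-0.5730826042896444
0.102 [ 0.5139 -0.15    0.1018] -0.34 [-0.  -0.  -0.5]
0.101 [ 0.514 -0.15   0.101] 0.13 [ 0.3 -0.4 -0.1]
0.1 [ 0.514 -0.15   0.1  ] 0.89 [-1.3  0.6  0.7]
0.099 [ 0.5139 -0.15    0.0989] 0.14 [ 0.   0.1 -0.1]
0.098 [ 0.5139 -0.15    0.0979] 0.05 [-0.6  0.5 -0.1]
0.097 [ 0.514  -0.15    0.0969] 0.61 [-0.6 -0.   0.4]
0.096 [ 0.514  -0.15    0.0959] 0.61 [-0.7  0.4  0.4]
0.095 [ 0.5139 -0.15    0.0949] 0.64 [0.8 0.1 0.4]
0.094 [ 0.514  -0.15    0.0939] -0.38 [-0.7 -0.4 -0.6]
0.093 [ 0.514  -0.15    0.0929] 0.14 [ 0.6  0.5 -0.1]
0.092 [ 0.514  -0.15    0.0919] 0.3 [0.2 0.1 0.1]
0.091 [ 0.5139 -0.15    0.0909] -0.03 [ 0.2  0.2 -0.2]
[-0.00737196 -0.25140382  0.01221628]
[283.3, 203.1] [268, 189, 31, 29, 685] [ 0.5135 -0.1515]
[278.6, 360.1] [275, 354, 9, 14, 81] [ 0.2612 -0.1449]
10.1333
```

View pics/w3.png

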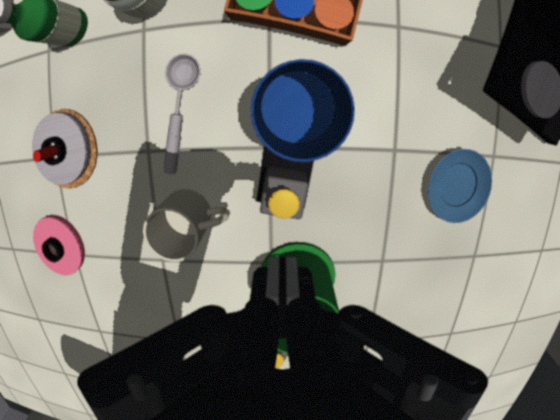

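```bash
python3 - <<'E'
from h import *
o=get_obs(); print(o["position"],o["orientation"],o["wrist_force"])
c=dict(np.load("w3.npz")); p=np.array([.55,-.15,.30])
print("tcp",project(c,p,True),"tip",project(c,p-[0,0,.017],True)); V=c["view"]; print((-V[:3,:3].T@V[:3,3]).round(3),V.round(3).tolist(),c["intrinsics"])
for n,p in (("w2",[.514,-.15,.15]),):
    c=dict(np.load(n+".npz")); print("tip",project(c,np.array(p)-[0,0,.017],True))
    for ce,s in blobs(c,*YEL): print(ce,s,back(c,ce,.093,True).round(4))
E
```

```text
[ 0.54866378 -0.14970051  0.29789143] [ 9.99998534e-01  1.08234543e-06 -1.65697228e-03 -4.31636356e-04] [-1.22179914  0.31452152 -0.21048821]
tcp [281.80656836 265.13170694] tip [281.83534265 250.2629022 ]
[ 0.634 -0.15   0.447] [[0.0, -1.0, -0.0, -0.15], [-0.943, -0.0, 0.332, 0.45], [-0.332, -0.0, -0.943, 0.632], [0.0, 0.0, 0.0, 1.0]] [[325.1922621    0.         282.11068648]
 [  0.         325.1922621  206.43126695]
 [  0.           0.           1.        ]]
tip [281.57458868 250.33818644]
[283.8, 223.1] [259, 200, 50, 48, 1784] [ 0.5145 -0.1515]
```

View pics/w2.png

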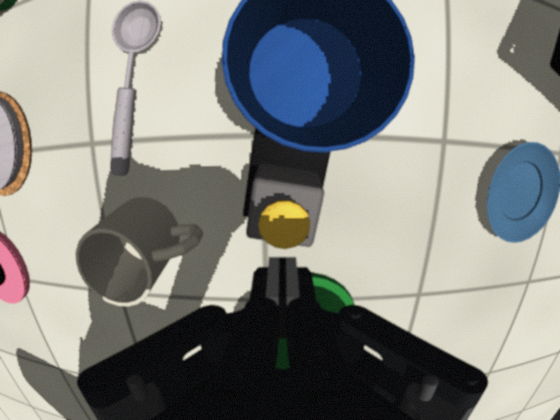

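The plunger at (284,223) is directly below the tips, yet I measured no force. I'll go back down and look while the tips are low.

```bash
python3 - <<'E'
from h import *
x,y=.5145,-.1505
bot.reach([x,y,.14],[1,0,0,0]); bot.dwell(.2); a=get_obs()
bot.servo_line([x,y,.0925],velocity=.06); bot.dwell(.2); b=get_obs()
print(b["position"],b["wrist_force"],b["gripper_width"],(b["joint_efforts"]-a["joint_efforts"]).round(2))
ims=[]
for n in ("wrist","scene"):
    c=vision.read_camera(n); np.savez(n+"4.npz",**c)
    u,v=(281,223) if n=="wrist" else (245,190)
    k=130 if n=="wrist" else 60
    ims.append(cv2.resize(c["frame"][v-k:v+k,u-k:u+k],(400,400)))
    for ce,s in blobs(c,*YEL): print(n,ce,s)
    print("tip",project(c,[x,y,.0755],n=="wrist"))
cv2.imwrite("pics/low.png",np.hstack(ims)[:,:,::-1]); print(get_obs()["time_s"])
E
```

```text
[ 0.51477632 -0.15058974  0.09288497] [ 0.39172092 -0.17053407 -0.62300587] 0.00037252815816183845 [ 0.03 -2.24  2.86  0.    0.   -0.  ]
wrist [283.8, 252.9] [250, 236, 67, 42, 1316]
tip [281.26306067 250.7003424 ]
scene [302.4, 167.4] [298, 165, 10, 6, 51]
tip [244.52901123 203.53487163]
12.275
```

View pics/low.png

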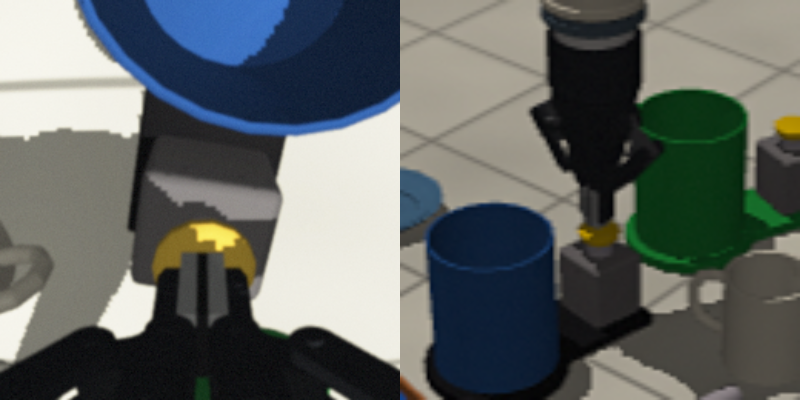

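The tips are only just reaching the plunger head, which is still up, so the real tip offset is shorter than stated. I'll keep descending until the force shows contact.

```bash
python3 - <<'E'
from h import *
x,y=.5145,-.1505
f0=np.mean([get_obs()["wrist_force"][2] for _ in range(5)]); z=.091; L=[]
while z>.060:
    bot.servo_line([x,y,z],velocity=.03); o=get_obs(); f=o["wrist_force"][2]; L.append((round(z,4),round(o["position"][2],4),round(f,1)))
    if f>14: break
    z-=.001
bot.dwell(.2);o=get_obs();print(L); print(o["position"],o["wrist_force"],o["time_s"])
c=vision.read_camera("scene"); np.savez("s5.npz",**c)
cv2.imwrite("pics/s5.png",cv2.resize(c["frame"][140:260,180:310],None,fx=4,fy=4)[:,:,::-1])
E
```

```text
[(0.091, np.float64(0.0909), np.float64(0.1)), (0.09, np.float64(0.0899), np.float64(-0.0)), (0.089, np.float64(0.0889), np.float64(0.4)), (0.088, np.float64(0.0879), np.float64(0.1)), (0.087, np.float64(0.0871), np.float64(2.0)), (0.086, np.float64(0.0861), np.float64(3.1)), (0.085, np.float64(0.085), np.float64(2.9)), (0.084, np.float64(0.084), np.float64(3.9)), (0.083, np.float64(0.083), np.float64(4.5)), (0.082, np.float64(0.082), np.float64(4.2)), (0.081, np.float64(0.081), np.float64(4.4)), (0.08, np.float64(0.08), np.float64(5.6)), (0.079, np.float64(0.0791), np.float64(5.2)), (0.078, np.float64(0.0781), np.float64(5.3)), (0.077, np.float64(0.0771), np.float64(6.0)), (0.076, np.float64(0.0762), np.float64(6.6)), (0.075, np.float64(0.0754), np.float64(9.1)), (0.074, np.float64(0.0753), np.float64(20.4))]
[ 0.51472923 -0.1505725   0.07528414] [-3.50290407  1.28808858 20.3237605 ] 16.975
```

View pics/s5.png

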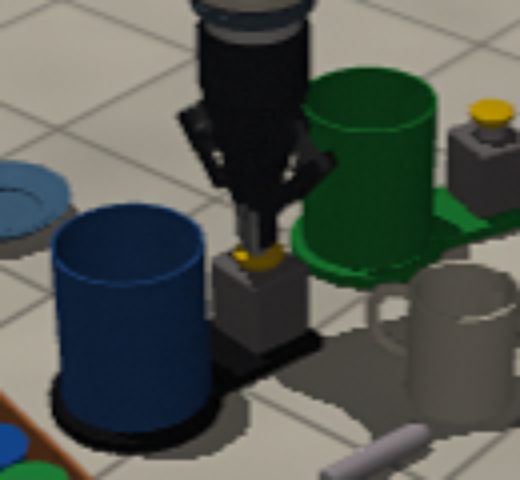

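The plunger was pressed to its stop: contact at TCP z=0.0873, stop at 0.0753, so 12 mm of travel. That puts the real tips about 6 mm behind the TCP. Next I'll release it and measure the mouth and lids from above.

```bash
cat >> h.py <<'E'
def contour_circle(c,lo,hi,near,z,R):
    """outer contour of colour blob nearest pixel -> back-project at height z -> robust circle fit, radius fixed"""
    from scipy.optimize import least_squares
    m=cv2.inRange(cv2.cvtColor(c["frame"],cv2.COLOR_RGB2HSV),lo,hi); m=cv2.morphologyEx(m,cv2.MORPH_CLOSE,np.ones((5,5)))
    cs=cv2.findContours(m,cv2.RETR_EXTERNAL,cv2.CHAIN_APPROX_NONE)[0]
    k=max((k for k in cs if cv2.pointPolygonTest(k,tuple(map(float,near)),True)>-25),key=cv2.contourArea)
    P=np.array([back(c,q,z,True) for q in k[:,0]])
    f=least_squares(lambda t:np.hypot(*(P-t[:2]).T)-t[2],[*P.mean(0),R],loss="soft_l1",f_scale=.001)
    return f.x.round(4),np.abs(f.fun).mean().round(4),len(k)
E
python3 - <<'E'
from h import *
D=[1,0,0,0]
bot.servo_line([.5145,-.1505,.14],velocity=.08); bot.servo_line([.535,-.16,.30],velocity=.25); bot.dwell(.2)
c=vision.read_camera("wrist"); np.savez("wc.npz",**c)
print("plunger",[back(c,ce,.093,True).round(4) for ce,s in blobs(c,*YEL) if s[4]>300])
try: print("rim",contour_circle(c,*BLUE,project(c,[.62,-.16,.13],True),.13,.051))
except Exception as e: print(e)
hand.move_gripper(.06)
bot.reach([.498,.202,.28],D); bot.dwell(.2)
d=vision.read_camera("wrist"); np.savez("wl.npz",**d)
for ce,s in blobs(d,*RED): print("red",ce,s,back(d,ce,.076,True).round(4))
print(project(d,[.58,.202,.02],True),get_obs()["time_s"],get_obs()["joint_pos"].round(2))
cv2.imwrite("pics/wcl.png",cv2.resize(np.hstack([c["frame"],d["frame"]]),(800,300))[:,:,::-1])
E
```

```text
plunger [array([ 0.5129, -0.1526])]
rim (array([ 0.6199, -0.1696,  0.0497]), np.float64(0.0004), 290)
red [281.1, 100.3] [274, 94, 16, 14, 172] [0.5797 0.2016]
[280.88972542  99.65563262] 21.2667 [ 0.38  0.17  1.76 -0.    1.22  1.95]
```

View pics/wcl.png

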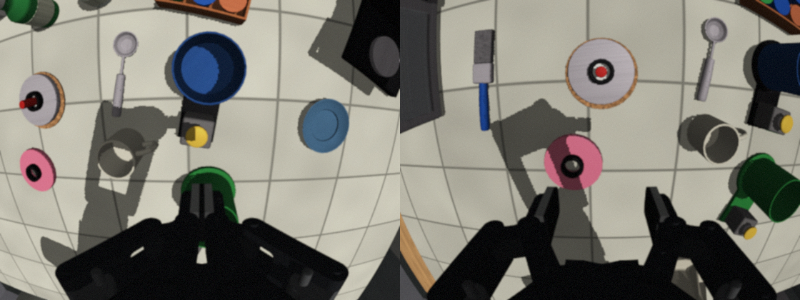

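The rim centre is about (0.620,-0.170) and the red knob is at (0.580,0.2015). I'll grasp the knob now.

```bash
python3 - <<'E'
from h import *
x,y=.5797,.2016
hand.move_gripper(.05)
bot.servo_line([x,y,.14],velocity=.25); bot.servo_line([x,y,.060],velocity=.12)
f0=get_obs()["wrist_force"]; z=.060
for z in (.052,.046,.041):
    bot.servo_line([x,y,z],velocity=.05); f=get_obs()["wrist_force"]; print(z,(f-f0).round(1))
    if f[2]-f0[2]>4: break
hand.move_gripper(.0,50); o=get_obs(); print(o["gripper_width"],o["grip_force"],o["wrist_force"].round(1),o["position"].round(4))
ims=[]
for n in ("wrist","scene"):
    c=vision.read_camera(n); np.savez(n+"g.npz",**c)
    u,v=(281,223) if n=="wrist" else (337,260)
    k=150 if n=="wrist" else 60
    ims.append(cv2.resize(c["frame"][v-k:v+k,u-k:u+k],(400,400)))
cv2.imwrite("pics/g.png",np.hstack(ims)[:,:,::-1]); print(get_obs()["time_s"])
E
```

```text
0.052 [ 0.7  0.2 -1.4]
0.046 [-1.4  0.5 -1.2]
0.041 [-0.8  0.4 -1.5]
0.016693157188945925 48.695393800735474 [-0.6  1.8  1.1] [0.5798 0.2017 0.0412]
24.475
```

View pics/g.png

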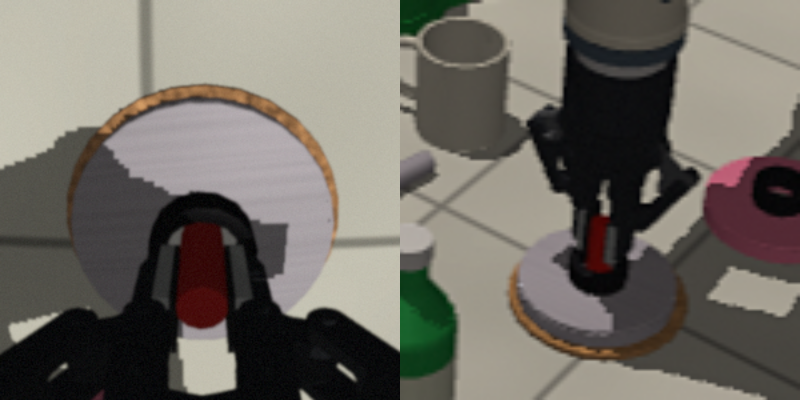

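```bash
python3 - <<'E'
from h import *
p=get_obs()["position"]
bot.servo_line([p[0],p[1],.26],velocity=.12)
X,Y=.6203,-.1697
bot.servo_line([X,Y,.26],velocity=.2); bot.servo_line([X,Y,.185],velocity=.12); bot.dwell(.3)
o=get_obs(); print(o["gripper_width"],o["wrist_force"].round(2),o["position"].round(4),o["time_s"])
ims=[]
for n in ("wrist","scene"):
    c=vision.read_camera(n); np.savez(n+"h.npz",**c)
    u,v=(281,223) if n=="wrist" else (215,190)
    k=150 if n=="wrist" else 70
    ims.append(cv2.resize(c["frame"][v-k:v+k,u-k:u+k],(400,400)))
cv2.imwrite("pics/h.png",np.hstack(ims)[:,:,::-1])
E
```

```text
0.016489833425679477 [ 0.35  0.7  -2.89] [ 0.6206 -0.1698  0.1856] 29.5417
```

View pics/h.png

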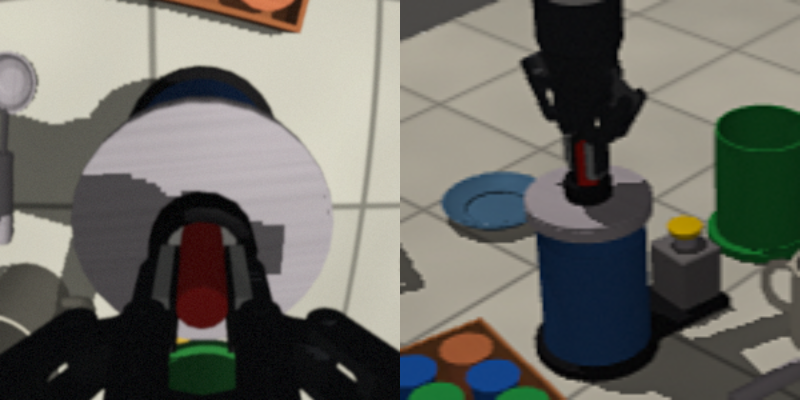

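The lids are held level and nested, centred over the canister, and the plunger is back up at (685,225). I'll lower them with force watch.

```bash
python3 - <<'E'
from h import *
X,Y=.6203,-.1697
bot.servo_line([X,Y,.169],velocity=.06); bot.dwell(.1)
f0=np.mean([get_obs()["wrist_force"] for _ in range(4)],0); L=[]
z=.168
while z>.150:
    bot.servo_line([X,Y,z],velocity=.03); o=get_obs(); d=o["wrist_force"]-f0; L.append((round(z,4),round(o["position"][2],4),*d.round(1).tolist()))
    if d[2]>5: break
    z-=.001
print(*L,sep="\n"); bot.dwell(.2); o=get_obs(); print(o["position"],(o["wrist_force"]-f0).round(1),o["ft_torque"].round(2),o["gripper_width"],o["time_s"])
E
```

```text
(0.168, np.float64(0.1681), 0.8, 0.4, 0.9)
(0.167, np.float64(0.167), -0.7, 0.1, 0.6)
(0.166, np.float64(0.1659), 0.2, 1.3, 0.7)
(0.165, np.float64(0.1649), 0.8, 1.4, 0.5)
(0.164, np.float64(0.1639), 0.4, 1.2, 1.3)
(0.163, np.float64(0.1629), -0.2, 0.4, 0.7)
(0.162, np.float64(0.1619), 0.8, -0.5, 1.2)
(0.161, np.float64(0.1609), 0.9, 1.0, 0.5)
(0.16, np.float64(0.1599), 0.8, 1.0, 0.2)
(0.159, np.float64(0.1589), 0.9, 1.3, 0.9)
(0.158, np.float64(0.1579), 0.2, 1.1, 0.8)
(0.157, np.float64(0.1569), -0.3, 0.3, -0.3)
(0.156, np.float64(0.1559), 0.1, 1.4, 0.8)
(0.155, np.float64(0.1552), 0.5, 0.9, 2.9)
(0.154, np.float64(0.1551), -3.1, 1.9, 10.2)
[ 0.6205289  -0.16969732  0.15520259] [-3.5  2.  10.8] [0.17 0.51 0.03] 0.016377031887163624 34.1083
```

```bash
python3 - <<'E'
from h import *
X,Y=.6204,-.1697
bot.servo_line([X,Y,.1553],velocity=.03); bot.dwell(.2); print(get_obs()["wrist_force"].round(1))
hand.move_gripper(.072); o=get_obs(); print(o["gripper_width"],o["wrist_force"].round(1),o["time_s"])
f0=o["wrist_force"]
for z in (.145,.139,.134):
    bot.servo_line([X,Y,z],velocity=.05); f=get_obs()["wrist_force"]-f0; print(z,f.round(1))
    if f[2]>4: break
hand.move_gripper(0.0,45); o=get_obs(); print(o["gripper_width"],o["grip_force"],o["wrist_force"].round(1),o["position"].round(4),o["time_s"])
ims=[]
for n in ("wrist","scene"):
    c=vision.read_camera(n); np.savez(n+"k.npz",**c)
    u,v=(281,223) if n=="wrist" else (215,190)
    k=150 if n=="wrist" else 50
    ims.append(cv2.resize(c["frame"][v-k:v+k,u-k:u+k],(400,400)))
cv2.imwrite("pics/k.png",np.hstack(ims)[:,:,::-1])
E
```

```text
[-1.   0.2 -1.2]
0.07209169502822177 [-0.4 -0.3 -0.1] 35.1333
0.145 [-0.1 -0.   0.2]
0.139 [-0.4  0.5  1.2]
0.134 [0.7 0.3 0.6]
0.0423221373242532 45.68906592205167 [-1.8  0.8  5.4] [ 0.6206 -0.1698  0.1346] 36.3917
```

View pics/k.png

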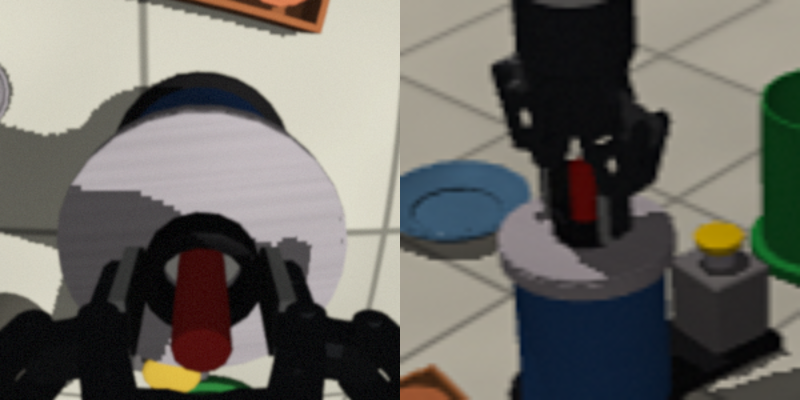

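The jaws hold the black collar, with the red knob free in the hole. I'll lift straight up.

```bash
python3 - <<'E'
from h import *
o=get_obs(); p=o["position"]
bot.servo_line([p[0],p[1],p[2]+.03],velocity=.04); print(get_obs()["wrist_force"].round(1))
bot.servo_line([p[0],p[1],p[2]+.102],velocity=.06); bot.dwell(.5)
o=get_obs(); print(o["gripper_width"],o["grip_force"],o["wrist_force"].round(1),o["position"].round(4),o["time_s"])
ims=[]
for n in ("wrist","scene"):
    c=vision.read_camera(n); np.savez(n+"f.npz",**c)
    u,v=(281,223) if n=="wrist" else (215,180)
    k=150 if n=="wrist" else 75
    ims.append(cv2.resize(c["frame"][v-k:v+k,u-k:u+k],(400,400)))
cv2.imwrite("pics/f.png",np.hstack(ims)[:,:,::-1])
E
```

```text
[-0.2 -0.4 -1.9]
0.0421754820564903 45.684641785919666 [-0.  -0.2 -1. ] [ 0.6206 -0.1698  0.2366] 39.2583
```

View pics/f.png

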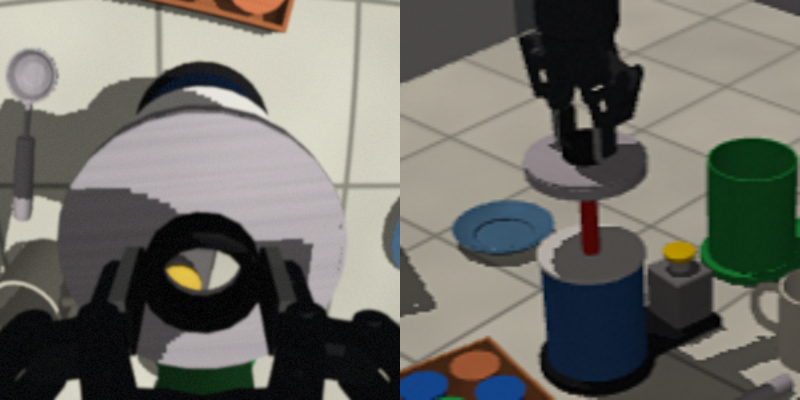

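The outer lid is held level above the canister and clear of the knob. The inner lid is seated flat and the plunger is up.

```bash
python3 -c "
from workcell import *
print(hand_in())"
```

```text
the job is handed in; nothing more can be done
None
```

The job is done and handed in at about 39 s: the timer plunger was pressed to its stop and sprang back, the inner lid is seated in the canister, and the outer lid is held level about 10 cm up, clear of the red knob.

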